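# Load the casting rings on the furnace tray in order of size

### The arm

A 7-joint arm with a two-finger parallel gripper is mounted at the origin on the work surface. World frame = base frame: x ahead of the robot, y to its left, z up, the work surface at z = 0. Lengths are in m, angles in rad, forces in N, time in s.
With the tool pointing down it reaches from about 0.425 to 0.95 m from the base axis. Payload 16.7 kg.
Tool frame: the origin (TCP) lies on the centre line of the jaws, within the pads' length; the fingertips stand 17 mm ahead of it and the grasp point (between the pads) lies 2 mm behind it; z points along the fingers, y is the line along which they close (so a half turn about z gives the same grasp; the last joint's range is limited). The gripper opens to 94 mm and grips with 3 to 60 N. Pads are 16 mm wide; open, the fingers measure 119 mm over their backs; the gripper's body (75 mm by 177 mm) begins 78 mm behind the grasp point.
Start: joints at [0.997, 0.426, 0.074, 1.606, -0.034, 1.111, -0.067], TCP at [0.278, -0.615, 0.222] pointing down, gripper open.
Joint ranges: [-2.85, 2.85], [-0.5, 2.14], [-1.23, 1.37], [0.21, 2.46], [-1.02, 4.16], [0.16, 2.05], [-2.73, 2.73]. Speed limits (rad/s): [1.89, 1.89, 2.39, 2.39, 3.01, 3.01, 3.01].

### API

Orientations are given as a unit quaternion [x, y, z, w].
In Python, from cell import robot gives the robot as it stands.
- The arm moves only by the shell command python3 -m crank 'ROWS' [FORCE]. ROWS is JSON, a list of rows, each an object with "gripper": the finger opening in m, from 0 to 0.094; "dp": the shift along the tool's x, y, z in m, a list of three; "turn": the turn about the tool's z in degrees. In form: [{"gripper": gripper, "dp": [dx, dy, dz], "turn": turn}, ...]. A call has exactly 8 rows; each row shifts and turns the commanded pose from where the row before left it, along the tool's axes as they then stand; what a row does not reach is not made up. A row lasts 1/8 s, in which the tool goes at most 62.5 mm and 10.7 degrees, less where a joint would pass 70% of its speed; a pose out of reach is approached as far as the arm can. A call with a gripper value outside its range is refused whole. The fingers move at their own pace and stop on an object; FORCE is the grip in N (left out, the last holds). Time passes only in rows, so rows that do not move let the fingers close, or fill a call up. It gives the time, the measured TCP pose, the force, the opening and the grip force at its end, in the units of the state.
- robot.sense(): the state, without advancing time (a new reading comes with each control period).
- robot.snapshot(name): name is "side" or "top"; returns the picture (480x640x3 uint8, red, green, blue); there is no depth.
- robot.camera_info(name): a dict with "vfov" (degrees; the focal length in pixels is half the picture's height over the tangent of half this angle, whatever the lens; pixels are square), "cx", "cy" (the principal point, pixels), "pose" (4x4, takes a point from camera to world coordinates). Camera axes: x right, y down, z forward; pixel columns grow to the right and rows downward; lengths in m; the calibration is good to about 2 mm. A picture is of the moment at which its call begins. camera_info takes no time and is no camera call.
- robot.hand_in(): hands the job in; it is judged then, once.
The state is a dict: "clock": time; "joint_pos": joint angles; "qd": joint speeds; "tau": joint torques, N m; "eef_pos": TCP position; "orientation": TCP orientation; "force": force on the tool from outside, world axes, zero at the start; "moment": the same for the moment, N m; "gripper_width": opening from 0.0 (shut) to 1.0 (fully open); "grip_force": force on a finger pad.
Only numpy, scipy, OpenCV 4.12 (cv2) and the standard library are available. Lean on these libraries where they do the work, as an engineer would, in place of code of your own. Each camera call takes 0.05 s, during which the arm holds its last target. There are 200 camera calls.

### The job

Load the burnout furnace tray: stand the four filled casting rings upright on its ceramic tiles, one in the middle of each tile, in order of diameter from the smallest next to the tray's handle to the largest at the far end, so that the big ones go to the back of the furnace. The fresh investment is brittle, so keep the rings upright and set them down rather than drop them; the empty ring is for another case and stays where it stands.

Things in the scene. Friction and masses are not known exactly. Their poses are not given: they have to be found in the camera images.
- ring_34: smallest of the four filled casting rings: a plain steel cylinder 34 mm across and 55 mm tall, solid, filled to the brim with cream-coloured set investment, standing upright on the bench, 130 g give or take a third. Origin: centre of its underside; z along its axis, up. It may be set down at any yaw.
- ring_44: second smallest of the four filled casting rings: a plain steel cylinder 44 mm across and 55 mm tall, solid, filled to the brim with cream-coloured set investment, standing upright on the bench, 210 g give or take a third. Origin: centre of its underside; z along its axis, up. It may be set down at any yaw.
- ring_54: second largest of the four filled casting rings: a plain steel cylinder 54 mm across and 55 mm tall, solid, filled to the brim with cream-coloured set investment, standing upright on the bench, 310 g give or take a third. Origin: centre of its underside; z along its axis, up. It may be set down at any yaw.
- ring_64: largest of the four filled casting rings: a plain steel cylinder 64 mm across and 55 mm tall, solid, filled to the brim with cream-coloured set investment, standing upright on the bench, 430 g give or take a third. Origin: centre of its underside; z along its axis, up. It may be set down at any yaw.
- empty_ring: an empty casting ring, an open steel tube 50 mm across, 55 mm tall, wall 2.5 mm, bench visible through it; not part of the job, it stays where it stands. Origin: centre of its underside.
- tray: furnace loading tray, fixed, at any yaw: dark steel sheet 300 x 84 mm, 4 mm thick, long edges turned up to 10 mm. Its x axis runs along its length to the handle, a steel loop with dark wooden cross-grip reaching 217 mm from the origin, at most 21 mm high. Four cream ceramic tiles lie on it in a row along x. Origin: centre of its underside, on the bench.
- tile_1: square ribbed cream ceramic tile on the tray, next to the handle (+112.5 mm along the tray's x): 68 x 68 mm, 8 mm thick, fixed; tiles are 75 mm apart between centres. Origin: centre of its underside, 4 mm above the bench; its top face is 8 mm above its origin, 12 mm above the bench. Axes parallel to the tray's.
- tile_2: square ribbed cream ceramic tile on the tray, second from the handle (+37.5 mm along the tray's x): 68 x 68 mm, 8 mm thick, fixed; tiles are 75 mm apart between centres. Origin: centre of its underside, 4 mm above the bench; its top face is 8 mm above its origin, 12 mm above the bench. Axes parallel to the tray's.
- tile_3: square ribbed cream ceramic tile on the tray, third from the handle (-37.5 mm along the tray's x): 68 x 68 mm, 8 mm thick, fixed; tiles are 75 mm apart between centres. Origin: centre of its underside, 4 mm above the bench; its top face is 8 mm above its origin, 12 mm above the bench. Axes parallel to the tray's.
- tile_4: square ribbed cream ceramic tile on the tray, at the far end, farthest from the handle (-112.5 mm along the tray's x): 68 x 68 mm, 8 mm thick, fixed; tiles are 75 mm apart between centres. Origin: centre of its underside, 4 mm above the bench; its top face is 8 mm above its origin, 12 mm above the bench. Axes parallel to the tray's.
There are look-alikes about, which are no part of the job. What is shaped like the tile_2 but purple or turquoise is not meant.

How it is judged:
At the end, for the whole second after the job is handed in: From the handle outward the 34, 44, 54 and 64 mm rings stand on tiles 1 to 4: each centred within 12 mm, underside on the tile top (6 to 11 mm over the tile origin), tilt under 0.08 rad, at rest (under 0.02 m/s); the empty ring is within 30 mm of its start (horizontal distance between ring_34 and tile_1 below 0.012 m and z of ring_34 in the frame of tile_1 between 0.006 and 0.011 m and angle between each of ring_34, ring_44, ring_54, ring_64's own z axis and vertical below 0.08 rad and linear speed of each of ring_34, ring_44, ring_54, ring_64 below 0.02 m/s and horizontal distance between ring_44 and tile_2 below 0.012 m and z of ring_44 in the frame of tile_2 between 0.006 and 0.011 m and horizontal distance between ring_54 and tile_3 below 0.012 m and z of ring_54 in the frame of tile_3 between 0.006 and 0.011 m and horizontal distance between ring_64 and tile_4 below 0.012 m and z of ring_64 in the frame of tile_4 between 0.006 and 0.011 m and distance of empty_ring from where it was at the start of the episode below 0.03 m); the robot touches nothing.
It fails at once if a filled ring is tipped over (more than 0.6 rad from upright) (angle between any of ring_34, ring_44, ring_54, ring_64's own z axis and vertical above 0.6 rad).
It fails at once if a filled ring is dropped (moves faster than 0.5 m/s while the fingers do not touch it, a fall of more than about 13 mm) ((linear speed of ring_34 above 0.5 m/s and contact force between ring_34 and the fingers below 0.05 N) or (linear speed of ring_44 above 0.5 m/s and contact force between ring_44 and the fingers below 0.05 N) or (linear speed of ring_54 above 0.5 m/s and contact force between ring_54 and the fingers below 0.05 N) or (linear speed of ring_64 above 0.5 m/s and contact force between ring_64 and the fingers below 0.05 N)).
It fails at once if the empty ring is shifted more than 30 mm (distance of empty_ring from where it was at the start of the episode above 0.03 m).
It also fails if it takes over 104 s, if anything falls off the work surface, if the arm or the gripper's body presses on something with over 40 N, if the wrist force passes 120 N, or if a joint passes its speed limit or range.

## Working session

There is one attempt and no reset: what is moved stays moved. The work goes in short steps, Python scripts to look and compute and a shell command to move; the robot and the scene stay as the last step left them, time stands still between calls to the robot, and variables do not carry over. Pictures are saved under pics/ and viewed, at most 14 in all, crops included, and the job is handed in when it is done.

```bash
mkdir -p pics; ls
python3 - <<'E'
from cell import robot
import cv2,numpy as np
for n in("top","side"):
    cv2.imwrite(f"pics/{n}0.png",robot.snapshot(n)[:,:,::-1])
    i=robot.camera_info(n);print(n,i["vfov"],i["cx"],i["cy"],{k:v for k,v in i.items() if k not in("vfov","cx","cy","pose")});print(np.round(i["pose"],4))
s=robot.sense();print(s["clock"],s["eef_pos"],s["orientation"],s["gripper_width"])
E
```

```text
pics
top 52.13790955525127 321.67453028723776 233.53017785553212 {}
[[ 0.0293 -0.9968  0.0742  0.4831]
 [-0.9995 -0.0284  0.0141  0.048 ]
 [-0.012  -0.0745 -0.9971  1.0132]
 [ 0.      0.      0.      1.    ]]
side 55.71251493458698 319.98074627664545 240.77892688753087 {}
[[ 9.947e-01 -7.510e-02  7.050e-02  5.003e-01]
 [-1.030e-01 -7.288e-01  6.770e-01 -6.601e-01]
 [ 5.000e-04 -6.806e-01 -7.326e-01  8.092e-01]
 [ 0.000e+00  0.000e+00  0.000e+00  1.000e+00]]
0.1 [ 0.27803047 -0.61466803  0.22185501] [ 9.77524277e-01  2.10822089e-01 -1.64413330e-04 -5.54322199e-04] 0.9991969083069254
```

View pics/top0.png

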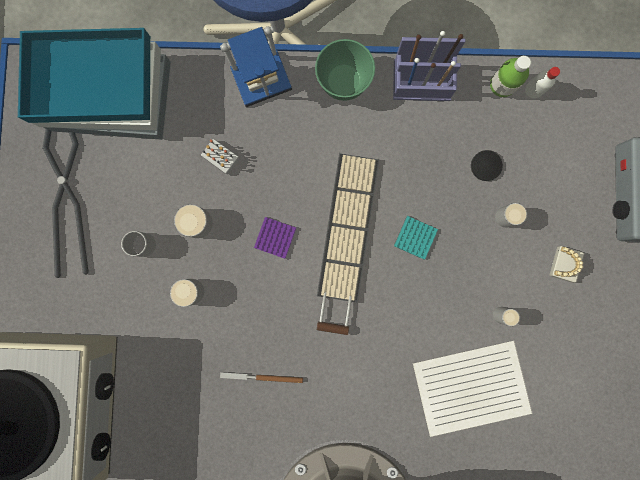

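View pics/side0.png

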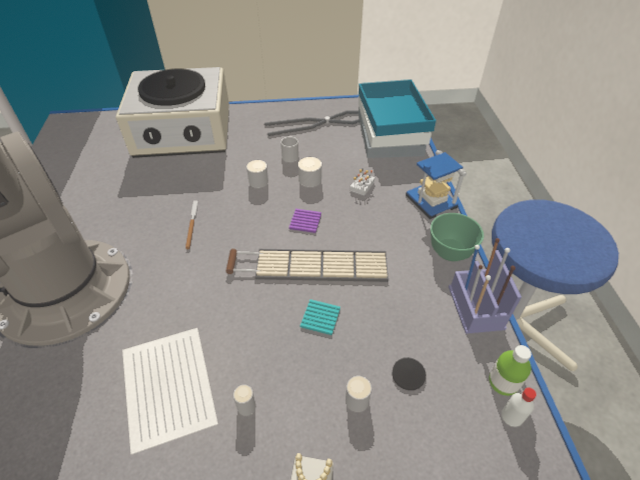

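The top view shows cream-filled discs at (190,220), (183,293), (515,214) and (511,317). The empty tube is at (134,243). The tray with cream tiles runs from (358,172) to (341,282), with its handle at (333,327). The purple (276,238) and turquoise (417,238) tiles are look-alikes and not meant, because the tray's own tiles are cream. Next I measure the diameters.

```bash
cat > h.py <<'E'
from cell import robot
import cv2,numpy as np
def proj(n,uv,z):
    i=robot.camera_info(n);f=240/np.tan(np.radians(i["vfov"]/2));T=np.array(i["pose"])
    uv=np.asarray(uv,float).reshape(-1,2)
    d=np.c_[(uv[:,0]-i["cx"])/f,(uv[:,1]-i["cy"])/f,np.ones(len(uv))]@T[:3,:3].T
    return (T[:3,3]+d*((z-T[2,3])/d[:,2])[:,None])[:,:2]
def unproj(n,p):
    i=robot.camera_info(n);f=240/np.tan(np.radians(i["vfov"]/2));T=np.linalg.inv(np.array(i["pose"]))
    c=T[:3,:3]@np.array(p)+T[:3,3];return f*c[0]/c[2]+i["cx"],f*c[1]/c[2]+i["cy"]
def blob(n,im,uv,z,r=28,show=0):
    hsv=cv2.cvtColor(im,cv2.COLOR_RGB2HSV)
    m=cv2.inRange(hsv,(10,25,170),(35,140,255))
    w=np.zeros_like(m);cv2.circle(w,tuple(map(int,uv)),r,255,-1);m&=w
    k,l,st,ce=cv2.connectedComponentsWithStats(m);j=1+np.argmax(st[1:,4])
    c=max(cv2.findContours((l==j).astype(np.uint8),cv2.RETR_EXTERNAL,cv2.CHAIN_APPROX_NONE)[0],key=len)
    P=proj(n,c.reshape(-1,2),z).astype(np.float32)*1000
    return np.array(cv2.fitEllipse(P)[0]),np.array(cv2.fitEllipse(P)[1]),P
E
python3 - <<'E'
from h import *
t=robot.snapshot("top");s=robot.snapshot("side")
for a,b in(((190,220),(310,166)),((183,293),(257,167)),((515,214),(359,386)),((511,317),(244,394))):
    for n,im,uv in(("top",t,a),("side",s,b)):
        c,d,_=blob(n,im,uv,.055,24);print(n,c.round(1),d.round(1))
print("empty",proj("top",(134,243),.055),proj("side",(290,143),.055))
for n,im in(("top",t),("side",s)):
    m=cv2.inRange(cv2.cvtColor(im,cv2.COLOR_RGB2HSV),(10,25,150),(35,140,255))
    w=np.zeros_like(m)
    if n=="top": cv2.fillConvexPoly(w,np.array([(335,148),(385,148),(365,304),(315,300)]),255)
    else: w[245:284,256:392]=255
    m&=w;P=proj(n,np.argwhere(m)[:,::-1],.012).astype(np.float32)*1000
    print(n,cv2.minAreaRect(P))
E=None
g=lambda im,x,y:cv2.resize(im[y-50:y+50,x-50:x+50],(400,300) if 0 else (300,300),interpolation=cv2.INTER_CUBIC)
cv2.imwrite("pics/crop.png",np.hstack([cv2.resize(t[180:330,110:250],None,fx=2.5,fy=2.5),cv2.resize(t[180:330,470:580],None,fx=2.5,fy=2.5)])[:,:,::-1])
E
```

```text
top [573.8 322. ] [59.6 59.7]
side [573.  321.7] [61.3 62.2]
top [431.3 327.8] [49.5 50. ]
side [430.8 327.5] [50.2 52.9]
top [ 604.3 -315.6] [39.7 39.9]
side [ 604.  -316.4] [40.4 40.8]
top [ 403.3 -307. ] [29.3 29.9]
side [ 402.8 -307.3] [30.3 30.4]
empty [[0.52519333 0.42963958]] [[0.52723451 0.42168774]]
top ((573.7928466796875, 8.865543365478516), (67.85350799560547, 292.3836975097656), 82.73252868652344)
side ((573.3577880859375, 6.310688018798828), (74.26549530029297, 295.30694580078125), 82.69802856445312)
```

View pics/crop.png

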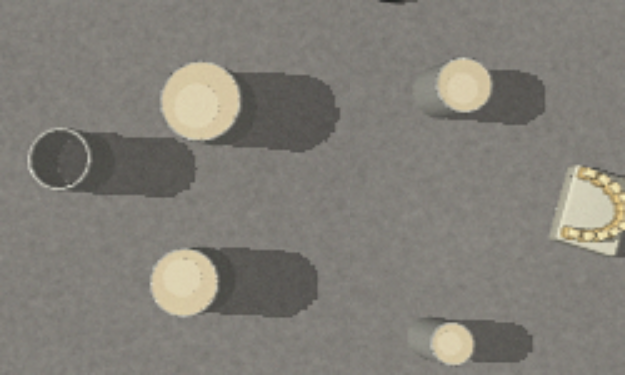

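The crop shows four solid cream-filled discs and the open empty tube on the left. Disc diameters measure about 60, 50, 40 and 30 mm inside a roughly 2 mm wall, so they are:
- **ring_64:** (190,220)
- **ring_54:** (183,293)
- **ring_44:** (515,214)
- **ring_34:** (511,317)

The two cameras agree on every ring to about 1 mm. The tile row measures 292 x 68 mm as expected, and the handle points toward the robot. I'll grip across the tray (yaw -7.3°), starting with ring_34.

```bash
cat > d.py <<'E'
import sys,numpy as np
from cell import robot
from scipy.spatial.transform import Rotation as R
T={"r34":(403,-307),"r44":(604,-316),"r54":(431,327.7),"r64":(573.5,322),"t1":(462.1,22.8),"t2":(536.5,13.3),"t3":(610.9,3.7),"t4":(685.3,-5.8)}
s=robot.sense();p=np.array(s["eef_pos"])*1000;M=R.from_quat(s["orientation"]).as_matrix()
print("t",round(s["clock"],2),"p",p.round(1),"yaw",np.degrees(np.arctan2(M[1,0],M[0,0])).round(2),"F",np.round(s["force"],1),"w",round(s["gripper_width"]*94,1),"grip",round(s["grip_force"],1))
for n in sys.argv[1:]:
    print(n,"dp xy",(M.T@np.array([*(np.array(T[n])-p[:2]),0])).round(1))
E
python3 -m crank '[{"gripper":0.094,"dp":[0,0,0],"turn":8},{"gripper":0.094,"dp":[0,0,0],"turn":8},{"gripper":0.094,"dp":[0,0,0],"turn":8},{"gripper":0.094,"dp":[0,0,0],"turn":7.6},{"gripper":0.094,"dp":[0.02,-0.045,0],"turn":0},{"gripper":0.094,"dp":[0.02,-0.045,0],"turn":0},{"gripper":0.094,"dp":[0.02,-0.045,0],"turn":0},{"gripper":0.094,"dp":[0.02,-0.045,0],"turn":0}]' 20; python3 d.py r34
```

```text
clock: 1.2
eef_pos: [0.3809, -0.445, 0.2224]
orientation: [0.998, -0.063, -0.0, -0.0]
force: [0.1, -0.0, -0.3]
gripper_width: 0.998
grip_force: 0.0
t 1.2 p [ 380.9 -445.   222.4] yaw -7.26 F [ 0.1 -0.  -0.3] w 93.8 grip 0.0
r34 dp xy [   4.5 -139.7    0. ]
```

```bash
python3 -m crank '[{"gripper":0.094,"dp":[0.0015,-0.0465,0],"turn":0},{"gripper":0.094,"dp":[0.0015,-0.0465,0],"turn":0},{"gripper":0.094,"dp":[0.0015,-0.0465,0],"turn":0},{"gripper":0.094,"dp":[0,0,0.05],"turn":0},{"gripper":0.094,"dp":[0,0,0.05],"turn":0},{"gripper":0.094,"dp":[0,0,0.05],"turn":0},{"gripper":0.094,"dp":[0,0,0.035],"turn":0},{"gripper":0.05,"dp":[0,0,0],"turn":0}]' 20; python3 d.py r34
python3 -m crank '[{"gripper":0.03,"dp":[0,0,0],"turn":0},{"gripper":0.03,"dp":[0,0,0],"turn":0},{"gripper":0.03,"dp":[0,0,0],"turn":0},{"gripper":0.03,"dp":[0,0,0],"turn":0},{"gripper":0.03,"dp":[0,0,0],"turn":0},{"gripper":0.03,"dp":[0,0,0],"turn":0},{"gripper":0.03,"dp":[0,0,0],"turn":0},{"gripper":0.03,"dp":[0,0,0],"turn":0}]' 20; python3 d.py t1
```

```text
clock: 2.2
eef_pos: [0.4009, -0.3078, 0.0356]
orientation: [0.998, -0.063, -0.002, -0.001]
force: [-0.5, 0.3, 1.1]
gripper_width: 0.926
grip_force: 0.0
t 2.2 p [ 400.9 -307.8   35.6] yaw -7.26 F [-0.5  0.3  1.1] w 87.1 grip 0.0
r34 dp xy [ 1.9 -1.1 -0. ]
clock: 3.2
eef_pos: [0.4025, -0.3087, 0.0376]
orientation: [0.998, -0.063, 0.0, -0.0]
force: [-1.5, 1.7, 4.7]
gripper_width: 0.36
grip_force: 20.0
t 3.2 p [ 402.5 -308.7   37.6] yaw -7.26 F [-1.5  1.7  4.7] w 33.9 grip 20.0
t1 dp xy [  17.3 -336.4    0. ]
```

```bash
python3 -m crank '[{"gripper":0.03,"dp":[0,0,-0.02],"turn":0},{"gripper":0.03,"dp":[0,0,-0.04],"turn":0},{"gripper":0.03,"dp":[0.002,-0.045,0],"turn":0},{"gripper":0.03,"dp":[0.003,-0.055,0],"turn":0},{"gripper":0.03,"dp":[0.003,-0.055,0],"turn":0},{"gripper":0.03,"dp":[0.003,-0.055,0],"turn":0},{"gripper":0.03,"dp":[0.003,-0.055,0],"turn":0},{"gripper":0.03,"dp":[0.003,-0.04,0],"turn":0}]' 20; python3 d.py t1
```

```text
clock: 4.2
eef_pos: [0.4578, -0.006, 0.0975]
orientation: [0.998, -0.063, 0.0, -0.0]
force: [0.5, 0.4, -0.7]
gripper_width: 0.359
grip_force: 20.0
t 4.2 p [457.8  -6.   97.5] yaw -7.18 F [ 0.5  0.4 -0.7] w 33.7 grip 20.0
t1 dp xy [  0.6 -29.1   0. ]
```

```bash
python3 -m crank '[{"gripper":0.03,"dp":[0,-0.019,0],"turn":0},{"gripper":0.03,"dp":[0.0005,-0.01,0],"turn":0},{"gripper":0.03,"dp":[0,0,0.02],"turn":0},{"gripper":0.03,"dp":[0,0,0.015],"turn":0},{"gripper":0.03,"dp":[0,0,0.008],"turn":0},{"gripper":0.03,"dp":[0,0,0.0025],"turn":0},{"gripper":0.03,"dp":[0,0,0],"turn":0},{"gripper":0.03,"dp":[0,0,0],"turn":0}]' 20; python3 d.py t1
python3 - <<'E'
from h import *
t=robot.snapshot("side");cv2.imwrite("pics/p1.png",cv2.resize(t[180:320,200:400],(800,560))[:,:,::-1])
E
```

```text
clock: 5.2
eef_pos: [0.4622, 0.0204, 0.0524]
orientation: [0.998, -0.063, 0.0, -0.0]
force: [0.3, 0.1, -1.1]
gripper_width: 0.359
grip_force: 20.0
t 5.2 p [462.2  20.4  52.4] yaw -7.27 F [ 0.3  0.1 -1.1] w 33.7 grip 20.0
t1 dp xy [-0.5 -2.4  0. ]
```

View pics/p1.png

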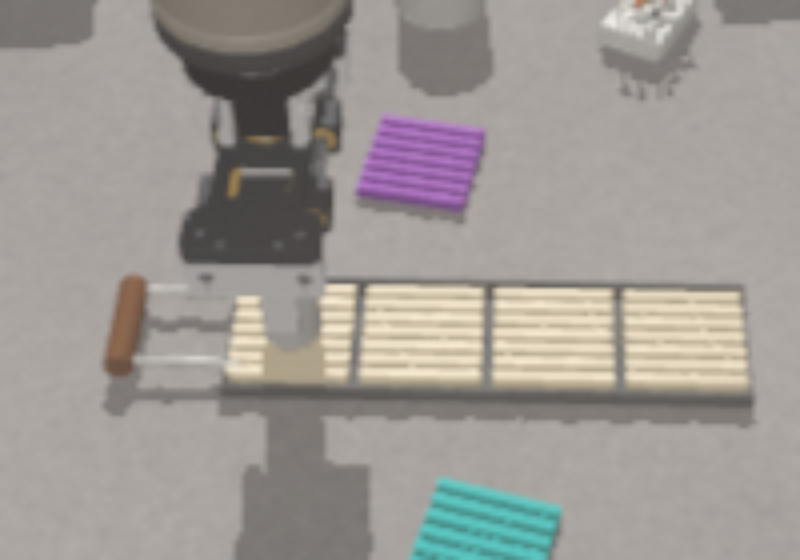

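Ring_34 hangs over the middle of tile 1: the ring is at crop column 290 and the tile spans 228 to 357. It needs 2.5 mm more to touch down, then release and retreat.

```bash
python3 -m crank '[{"gripper":0.03,"dp":[0,-0.002,0],"turn":0},{"gripper":0.03,"dp":[0,0,0.001],"turn":0},{"gripper":0.03,"dp":[0,0,0.001],"turn":0},{"gripper":0.03,"dp":[0,0,0.0005],"turn":0},{"gripper":0.03,"dp":[0,0,0],"turn":0},{"gripper":0.06,"dp":[0,0,0],"turn":0},{"gripper":0.094,"dp":[0,0,0],"turn":0},{"gripper":0.094,"dp":[0,0,0],"turn":0}]' 20; python3 d.py t1
```

```text
clock: 6.25
eef_pos: [0.4622, 0.0223, 0.0495]
orientation: [0.998, -0.063, -0.0, -0.0]
force: [-0.3, -0.9, 0.4]
gripper_width: 0.643
grip_force: 0.0
t 6.25 p [462.2  22.3  49.5] yaw -7.27 F [-0.3 -0.9  0.4] w 60.4 grip 0.0
t1 dp xy [-0.2 -0.4  0. ]
```

```bash
python3 -m crank '[{"gripper":0.094,"dp":[0,0,-0.03],"turn":0},{"gripper":0.094,"dp":[0,0,-0.05],"turn":0},{"gripper":0.094,"dp":[0.025,0.045,0],"turn":0},{"gripper":0.094,"dp":[0.03,0.05,0],"turn":0},{"gripper":0.094,"dp":[0.03,0.05,0],"turn":0},{"gripper":0.094,"dp":[0.03,0.05,0],"turn":0},{"gripper":0.094,"dp":[0.03,0.05,0],"turn":0},{"gripper":0.094,"dp":[0.03,0.05,0],"turn":0}]' 20; python3 d.py r44
```

```text
clock: 7.25
eef_pos: [0.599, -0.2942, 0.1294]
orientation: [0.998, -0.063, -0.0, -0.0]
force: [0.5, 0.6, 1.1]
gripper_width: 1.0
grip_force: 0.0
t 7.25 p [ 599.  -294.2  129.4] yaw -7.26 F [0.5 0.6 1.1] w 94.0 grip 0.0
r44 dp xy [ 7.7 21.  -0. ]
```

```bash
python3 -m crank '[{"gripper":0.094,"dp":[0.0075,0.021,0],"turn":0},{"gripper":0.094,"dp":[0,0,0],"turn":0},{"gripper":0.094,"dp":[0,0,0.035],"turn":0},{"gripper":0.094,"dp":[0,0,0.035],"turn":0},{"gripper":0.094,"dp":[0,0,0.021],"turn":0},{"gripper":0.094,"dp":[0,0,0],"turn":0},{"gripper":0.04,"dp":[0,0,0],"turn":0},{"gripper":0.04,"dp":[0,0,0],"turn":0}]' 25; python3 d.py r44
python3 -m crank '[{"gripper":0.04,"dp":[0,0,0],"turn":0},{"gripper":0.04,"dp":[0,0,0],"turn":0},{"gripper":0.04,"dp":[0,0,0],"turn":0},{"gripper":0.04,"dp":[0,0,0],"turn":0},{"gripper":0.04,"dp":[0,0,0],"turn":0},{"gripper":0.04,"dp":[0,0,0],"turn":0},{"gripper":0.04,"dp":[0,0,0],"turn":0},{"gripper":0.04,"dp":[0,0,0],"turn":0}]' 25; python3 d.py t2
```

```text
clock: 8.25
eef_pos: [0.6041, -0.3144, 0.0399]
orientation: [0.998, -0.063, 0.001, 0.0]
force: [-0.8, 0.0, 0.5]
gripper_width: 0.823
grip_force: 0.0
t 8.25 p [ 604.1 -314.4   39.9] yaw -7.26 F [-0.8  0.   0.5] w 77.4 grip 0.0
r44 dp xy [0.1 1.6 0. ]
clock: 9.25
eef_pos: [0.6033, -0.3144, 0.0386]
orientation: [0.998, -0.063, 0.0, 0.0]
force: [-0.4, -3.3, 4.3]
gripper_width: 0.468
grip_force: 25.0
t 9.25 p [ 603.3 -314.4   38.6] yaw -7.27 F [-0.4 -3.3  4.3] w 44.0 grip 25.0
t2 dp xy [-1.078e+02 -3.166e+02 -1.000e-01]
```

```bash
python3 -m crank '[{"gripper":0.04,"dp":[0,0,-0.02],"turn":0},{"gripper":0.04,"dp":[0,0,-0.04],"turn":0},{"gripper":0.04,"dp":[-0.014,-0.04,0],"turn":0},{"gripper":0.04,"dp":[-0.018,-0.055,0],"turn":0},{"gripper":0.04,"dp":[-0.018,-0.055,0],"turn":0},{"gripper":0.04,"dp":[-0.018,-0.055,0],"turn":0},{"gripper":0.04,"dp":[-0.018,-0.055,0],"turn":0},{"gripper":0.04,"dp":[-0.014,-0.035,0],"turn":0}]' 25; python3 d.py t2
```

```text
clock: 10.25
eef_pos: [0.5408, -0.0056, 0.0996]
orientation: [0.998, -0.062, 0.0, -0.0]
force: [0.4, 0.4, -1.8]
gripper_width: 0.463
grip_force: 25.0
t 10.25 p [540.8  -5.6  99.6] yaw -7.11 F [ 0.4  0.4 -1.8] w 43.5 grip 25.0
t2 dp xy [ -6.6 -18.2   0. ]
```

```bash
python3 -m crank '[{"gripper":0.04,"dp":[-0.005,-0.014,0],"turn":0},{"gripper":0.04,"dp":[-0.0028,-0.0076,0],"turn":0},{"gripper":0.04,"dp":[0,0,0.02],"turn":0},{"gripper":0.04,"dp":[0,0,0.015],"turn":0},{"gripper":0.04,"dp":[0,0,0.007],"turn":0},{"gripper":0.04,"dp":[0,0,0.003],"turn":0},{"gripper":0.04,"dp":[0,0,0],"turn":0},{"gripper":0.04,"dp":[0,0,0],"turn":0}]' 25; python3 d.py t2
```

```text
clock: 11.25
eef_pos: [0.5367, 0.0135, 0.0539]
orientation: [0.998, -0.063, 0.0, -0.0]
force: [-0.2, -0.3, -2.4]
gripper_width: 0.462
grip_force: 25.0
t 11.25 p [536.7  13.5  53.9] yaw -7.27 F [-0.2 -0.3 -2.4] w 43.5 grip 25.0
t2 dp xy [-0.2  0.2 -0. ]
```

```bash
python3 -m crank '[{"gripper":0.04,"dp":[0,0,0.0015],"turn":0},{"gripper":0.04,"dp":[0,0,0.001],"turn":0},{"gripper":0.04,"dp":[0,0,0.001],"turn":0},{"gripper":0.04,"dp":[0,0,0],"turn":0},{"gripper":0.04,"dp":[0,0,0],"turn":0},{"gripper":0.06,"dp":[0,0,0],"turn":0},{"gripper":0.094,"dp":[0,0,0],"turn":0},{"gripper":0.094,"dp":[0,0,0],"turn":0}]' 25; python3 d.py t2 r54
python3 -m crank '[{"gripper":0.094,"dp":[0,0,-0.03],"turn":0},{"gripper":0.094,"dp":[0,0,-0.05],"turn":0},{"gripper":0.094,"dp":[-0.025,-0.045,0],"turn":0},{"gripper":0.094,"dp":[-0.025,-0.05,0],"turn":0},{"gripper":0.094,"dp":[-0.025,-0.05,0],"turn":0},{"gripper":0.094,"dp":[-0.025,-0.05,0],"turn":0},{"gripper":0.094,"dp":[-0.025,-0.05,0],"turn":0},{"gripper":0.094,"dp":[-0.01,-0.03,0],"turn":0}]' 25; python3 d.py r54
```

```text
clock: 12.25
eef_pos: [0.5364, 0.0135, 0.05]
orientation: [0.998, -0.063, 0.0, -0.0]
force: [-1.3, 0.8, 0.4]
gripper_width: 0.748
grip_force: 0.0
t 12.25 p [536.4  13.5  50. ] yaw -7.27 F [-1.3  0.8  0.4] w 70.3 grip 0.0
t2 dp xy [ 0.1  0.2 -0. ]
r54 dp xy [-144.3 -298.3    0. ]
clock: 13.25
eef_pos: [0.4358, 0.3061, 0.1301]
orientation: [0.998, -0.062, -0.0, -0.0]
force: [1.3, -0.3, 0.0]
gripper_width: 0.998
grip_force: 0.0
t 13.25 p [435.8 306.1 130.1] yaw -7.1 F [ 1.3 -0.3  0. ] w 93.8 grip 0.0
r54 dp xy [ -7.4 -20.8   0. ]
```

Remaining by command is (-9.3, -23.3). The picking clearance to ring_54 is 20 mm per side.

```bash
python3 -m crank '[{"gripper":0.094,"dp":[-0.009,-0.023,0],"turn":0},{"gripper":0.094,"dp":[0,0,0],"turn":0},{"gripper":0.094,"dp":[0,0,0.035],"turn":0},{"gripper":0.094,"dp":[0,0,0.035],"turn":0},{"gripper":0.094,"dp":[0,0,0.021],"turn":0},{"gripper":0.094,"dp":[0,0,0],"turn":0},{"gripper":0.05,"dp":[0,0,0],"turn":0},{"gripper":0.05,"dp":[0,0,0],"turn":0}]' 30; python3 d.py r54
python3 -m crank '[{"gripper":0.05,"dp":[0,0,0],"turn":0},{"gripper":0.05,"dp":[0,0,0],"turn":0},{"gripper":0.05,"dp":[0,0,0],"turn":0},{"gripper":0.05,"dp":[0,0,0],"turn":0},{"gripper":0.05,"dp":[0,0,0],"turn":0},{"gripper":0.05,"dp":[0,0,0],"turn":0},{"gripper":0.05,"dp":[0,0,0],"turn":0},{"gripper":0.05,"dp":[0,0,0],"turn":0}]' 30; python3 d.py t3
```

```text
clock: 14.25
eef_pos: [0.4319, 0.3275, 0.0401]
orientation: [0.998, -0.064, 0.001, -0.001]
force: [0.3, -0.0, -0.3]
gripper_width: 0.822
grip_force: 0.0
t 14.25 p [431.9 327.5  40.1] yaw -7.29 F [ 0.3 -0.  -0.3] w 77.3 grip 0.0
r54 dp xy [-0.9 -0.1 -0. ]
clock: 15.25
eef_pos: [0.4314, 0.3274, 0.0393]
orientation: [0.998, -0.063, 0.0, -0.0]
force: [-1.0, -1.3, 6.4]
gripper_width: 0.57
grip_force: 30.0
t 15.25 p [431.4 327.4  39.3] yaw -7.26 F [-1.  -1.3  6.4] w 53.5 grip 30.0
t3 dp xy [219.  298.5  -0. ]
```

```bash
python3 -m crank '[{"gripper":0.05,"dp":[0,0,-0.025],"turn":0},{"gripper":0.05,"dp":[0,0,-0.045],"turn":0},{"gripper":0.05,"dp":[0.03,0.035,0],"turn":0},{"gripper":0.05,"dp":[0.04,0.045,0],"turn":0},{"gripper":0.05,"dp":[0.04,0.045,0],"turn":0},{"gripper":0.05,"dp":[0.04,0.045,0],"turn":0},{"gripper":0.05,"dp":[0.04,0.045,0],"turn":0},{"gripper":0.05,"dp":[0.019,0.045,0],"turn":0}]' 30; python3 d.py t3
python3 -m crank '[{"gripper":0.05,"dp":[0.009,0.026,0],"turn":0},{"gripper":0.05,"dp":[0.001,0.012,0],"turn":0},{"gripper":0.05,"dp":[0,0,0],"turn":0},{"gripper":0.05,"dp":[0,0,0.02],"turn":0},{"gripper":0.05,"dp":[0,0,0.02],"turn":0},{"gripper":0.05,"dp":[0,0,0.012],"turn":0},{"gripper":0.05,"dp":[0,0,0.002],"turn":0},{"gripper":0.05,"dp":[0,0,0],"turn":0}]' 30; python3 d.py t3
```

```text
clock: 16.25
eef_pos: [0.6068, 0.0408, 0.1085]
orientation: [0.998, -0.064, -0.0, 0.0]
force: [-0.6, 0.8, -4.5]
gripper_width: 0.566
grip_force: 30.0
t 16.25 p [606.8  40.8 108.5] yaw -7.31 F [-0.6  0.8 -4.5] w 53.2 grip 30.0
t3 dp xy [ 8.8 36.3  0. ]
clock: 17.25
eef_pos: [0.611, 0.0042, 0.0552]
orientation: [0.998, -0.063, 0.0, -0.0]
force: [0.5, -0.3, -4.1]
gripper_width: 0.57
grip_force: 30.0
t 17.25 p [611.    4.2  55.2] yaw -7.26 F [ 0.5 -0.3 -4.1] w 53.6 grip 30.0
t3 dp xy [-0.   0.5 -0. ]
```

```bash
python3 -m crank '[{"gripper":0.05,"dp":[0,0,0.0015],"turn":0},{"gripper":0.05,"dp":[0,0,0.0015],"turn":0},{"gripper":0.05,"dp":[0,0,0.001],"turn":0},{"gripper":0.05,"dp":[0,0,0],"turn":0},{"gripper":0.05,"dp":[0,0,0],"turn":0},{"gripper":0.07,"dp":[0,0,0],"turn":0},{"gripper":0.094,"dp":[0,0,0],"turn":0},{"gripper":0.094,"dp":[0,0,0],"turn":0}]' 30; python3 d.py t3
python3 -m crank '[{"gripper":0.094,"dp":[0,0,-0.03],"turn":0},{"gripper":0.094,"dp":[0,0,-0.06],"turn":0},{"gripper":0.094,"dp":[-0.01,-0.045,0],"turn":0},{"gripper":0.094,"dp":[-0.014,-0.05,0],"turn":0},{"gripper":0.094,"dp":[-0.014,-0.05,0],"turn":0},{"gripper":0.094,"dp":[-0.014,-0.05,0],"turn":0},{"gripper":0.094,"dp":[-0.014,-0.05,0],"turn":0},{"gripper":0.094,"dp":[-0.006,-0.04,0],"turn":0}]' 30; python3 d.py r64
python3 -m crank '[{"gripper":0.094,"dp":[-0.0056,-0.0265,0],"turn":0},{"gripper":0.094,"dp":[0,0,0],"turn":0},{"gripper":0.094,"dp":[0,0,0],"turn":0},{"gripper":0.094,"dp":[0,0,0],"turn":0},{"gripper":0.094,"dp":[0,0,0.01],"turn":0},{"gripper":0.094,"dp":[0,0,0],"turn":0},{"gripper":0.094,"dp":[0,0,0],"turn":0},{"gripper":0.094,"dp":[0,0,0],"turn":0}]' 30; python3 d.py r64
```

```text
clock: 18.25
eef_pos: [0.6109, 0.0041, 0.051]
orientation: [0.998, -0.063, 0.0, -0.0]
force: [0.1, 0.3, -0.2]
gripper_width: 0.852
grip_force: 0.0
t 18.25 p [610.9   4.1  51. ] yaw -7.26 F [ 0.1  0.3 -0.2] w 80.1 grip 0.0
t3 dp xy [ 0.1  0.4 -0. ]
clock: 19.25
eef_pos: [0.5746, 0.2983, 0.1411]
orientation: [0.998, -0.063, -0.0, -0.0]
force: [0.5, -0.4, -0.4]
gripper_width: 0.995
grip_force: 0.0
t 19.25 p [574.6 298.3 141.1] yaw -7.17 F [ 0.5 -0.4 -0.4] w 93.5 grip 0.0
r64 dp xy [ -4.  -23.3   0. ]
clock: 20.25
eef_pos: [0.5733, 0.3229, 0.1312]
orientation: [0.998, -0.063, 0.0, -0.0]
force: [-0.2, -0.6, -0.8]
gripper_width: 0.998
grip_force: 0.0
t 20.25 p [573.3 322.9 131.2] yaw -7.27 F [-0.2 -0.6 -0.8] w 93.8 grip 0.0
r64 dp xy [ 0.3  0.8 -0. ]
```

Finger clearance is 15 mm per side. The outer finger stays about 30 mm from the empty ring.

```bash
python3 -m crank '[{"gripper":0.094,"dp":[0.0003,0.0008,0.03],"turn":0},{"gripper":0.094,"dp":[0,0,0.03],"turn":0},{"gripper":0.094,"dp":[0,0,0.03],"turn":0},{"gripper":0.094,"dp":[0,0,0.002],"turn":0},{"gripper":0.06,"dp":[0,0,0],"turn":0},{"gripper":0.06,"dp":[0,0,0],"turn":0},{"gripper":0.06,"dp":[0,0,0],"turn":0},{"gripper":0.06,"dp":[0,0,0],"turn":0}]' 35; python3 d.py r64
python3 -m crank '[{"gripper":0.06,"dp":[0,0,0],"turn":0},{"gripper":0.06,"dp":[0,0,0],"turn":0},{"gripper":0.06,"dp":[0,0,0],"turn":0},{"gripper":0.06,"dp":[0,0,0],"turn":0},{"gripper":0.06,"dp":[0,0,0],"turn":0},{"gripper":0.06,"dp":[0,0,0],"turn":0},{"gripper":0.06,"dp":[0,0,0],"turn":0},{"gripper":0.06,"dp":[0,0,0],"turn":0}]' 35; python3 d.py t4
```

```text
clock: 21.25
eef_pos: [0.5738, 0.3221, 0.0399]
orientation: [0.998, -0.063, 0.0, -0.0]
force: [-0.9, -1.8, 6.4]
gripper_width: 0.677
grip_force: 35.0
t 21.25 p [573.8 322.1  39.9] yaw -7.27 F [-0.9 -1.8  6.4] w 63.7 grip 35.0
r64 dp xy [-0.3  0.1 -0. ]
clock: 22.25
eef_pos: [0.5738, 0.3221, 0.0399]
orientation: [0.998, -0.063, 0.0, -0.0]
force: [-1.4, -0.1, 6.9]
gripper_width: 0.672
grip_force: 35.0
t 22.25 p [573.8 322.1  39.9] yaw -7.27 F [-1.4 -0.1  6.9] w 63.2 grip 35.0
t4 dp xy [152.1 311.2  -0. ]
```

```bash
python3 -m crank '[{"gripper":0.06,"dp":[0,0,-0.025],"turn":0},{"gripper":0.06,"dp":[0,0,-0.045],"turn":0},{"gripper":0.06,"dp":[0.03,0.035,0],"turn":0},{"gripper":0.06,"dp":[0.035,0.045,0],"turn":0},{"gripper":0.06,"dp":[0.035,0.045,0],"turn":0},{"gripper":0.06,"dp":[0.035,0.045,0],"turn":0},{"gripper":0.06,"dp":[0.017,0.045,0],"turn":0},{"gripper":0.06,"dp":[0,0.045,0],"turn":0}]' 35; python3 d.py t4
python3 -m crank '[{"gripper":0.06,"dp":[0,0.035,0],"turn":0},{"gripper":0.06,"dp":[0,0.016,0],"turn":0},{"gripper":0.06,"dp":[0,0,0],"turn":0},{"gripper":0.06,"dp":[0,0,0.02],"turn":0},{"gripper":0.06,"dp":[0,0,0.02],"turn":0},{"gripper":0.06,"dp":[0,0,0.012],"turn":0},{"gripper":0.06,"dp":[0,0,0.002],"turn":0},{"gripper":0.06,"dp":[0,0,0],"turn":0}]' 35; python3 d.py t4
```

```text
clock: 23.25
eef_pos: [0.6918, 0.0428, 0.1085]
orientation: [0.998, -0.064, -0.0, 0.0]
force: [0.6, -0.1, -4.0]
gripper_width: 0.677
grip_force: 35.0
t 23.25 p [691.8  42.8 108.5] yaw -7.32 F [ 0.6 -0.1 -4. ] w 63.7 grip 35.0
t4 dp xy [-0.2 49.   0. ]
clock: 24.25
eef_pos: [0.685, -0.0056, 0.055]
orientation: [0.998, -0.063, 0.0, -0.0]
force: [0.0, 0.7, -3.8]
gripper_width: 0.678
grip_force: 35.0
t 24.25 p [685.   -5.6  55. ] yaw -7.25 F [ 0.   0.7 -3.8] w 63.7 grip 35.0
t4 dp xy [ 0.3  0.2 -0. ]
```

```bash
python3 -m crank '[{"gripper":0.06,"dp":[0,0,0.0015],"turn":0},{"gripper":0.06,"dp":[0,0,0.001],"turn":0},{"gripper":0.06,"dp":[0,0,0.0005],"turn":0},{"gripper":0.06,"dp":[0,0,0],"turn":0},{"gripper":0.06,"dp":[0,0,0],"turn":0},{"gripper":0.075,"dp":[0,0,0],"turn":0},{"gripper":0.094,"dp":[0,0,0],"turn":0},{"gripper":0.094,"dp":[0,0,0],"turn":0}]' 35; python3 d.py t4
python3 -m crank '[{"gripper":0.094,"dp":[0,0,0],"turn":0},{"gripper":0.094,"dp":[0,0,-0.03],"turn":0},{"gripper":0.094,"dp":[0,0,-0.06],"turn":0},{"gripper":0.094,"dp":[0,0.045,0],"turn":0},{"gripper":0.094,"dp":[0,0.05,0],"turn":0},{"gripper":0.094,"dp":[0,0.05,0],"turn":0},{"gripper":0.094,"dp":[0,0.05,0],"turn":0},{"gripper":0.094,"dp":[0,0.05,0],"turn":0}]' 35
python3 -m crank '[{"gripper":0.094,"dp":[0,0.05,0],"turn":0},{"gripper":0.094,"dp":[0,0.05,0],"turn":0},{"gripper":0.094,"dp":[0,0,0],"turn":0},{"gripper":0.094,"dp":[0,0,0],"turn":0},{"gripper":0.094,"dp":[0,0,0],"turn":0},{"gripper":0.094,"dp":[0,0,0],"turn":0},{"gripper":0.094,"dp":[0,0,0],"turn":0},{"gripper":0.094,"dp":[0,0,0],"turn":0}]' 35; python3 d.py
python3 - <<'E'
from h import *
t=robot.snapshot("top");s=robot.snapshot("side")
for n,(x,y),d in(("t1",(.4621,.0228),34),("t2",(.5365,.0133),44),("t3",(.6109,.0037),54),("t4",(.6853,-.0058),64)):
    for c,im in(("top",t),("side",s)):
        uv=unproj(c,(x,y,.067));print(n,c,np.round(uv))
        try:
            r=blob(c,im,uv,.067,int(d*.33+4));print("  off mm",(r[0]-np.array((x,y))*1000).round(1),r[1].round(1))
        except Exception as e: print(e)
cv2.imwrite("pics/fin.png",np.hstack([cv2.resize(t[130:350,280:420],(382,600)),cv2.resize(s[180:320,220:400],(418,325)) if 0 else cv2.copyMakeBorder(cv2.resize(s[120:320,220:400],(418,464)),0,136,0,0,0)])[:,:,::-1])
E
```

```text
clock: 25.25
eef_pos: [0.685, -0.0057, 0.0522]
orientation: [0.998, -0.063, 0.0, -0.0]
force: [-0.5, -0.5, 0.6]
gripper_width: 0.959
grip_force: 0.0
t 25.25 p [685.   -5.7  52.2] yaw -7.27 F [-0.5 -0.5  0.6] w 90.1 grip 0.0
t4 dp xy [0.3 0.  0. ]
clock: 26.25
eef_pos: [0.6536, -0.2503, 0.1422]
orientation: [0.998, -0.063, 0.0, -0.0]
force: [0.2, 1.0, 1.0]
gripper_width: 0.997
grip_force: 0.0
clock: 27.25
eef_pos: [0.6413, -0.3477, 0.142]
orientation: [0.998, -0.063, 0.0, -0.0]
force: [0.4, -0.5, 0.3]
gripper_width: 1.002
grip_force: 0.0
t 27.25 p [ 641.3 -347.7  142. ] yaw -7.24 F [ 0.4 -0.5  0.3] w 94.2 grip 0.0
t1 top [340. 282.]
  off mm [0.7 4.8] [41.1 50.8]
t1 side [271. 245.]
  off mm [ 0.4 -0.3] [30.9 31.2]
t2 top [346. 243.]
  off mm [3.7 6.6] [48.8 52.5]
t2 side [305. 246.]
  off mm [0.8 0.4] [40.5 42.1]
t3 top [352. 205.]
  off mm [1.1 5.1] [53.9 60.5]
t3 side [339. 247.]
  off mm [-10.4  -5.7] [25.  52.7]
t4 top [358. 167.]
  off mm [0.2 1.9] [58.6 63.9]
t4 side [373. 247.]
  off mm [-50.2 -33.7] [ 5.1 13.8]
```

View pics/fin.png

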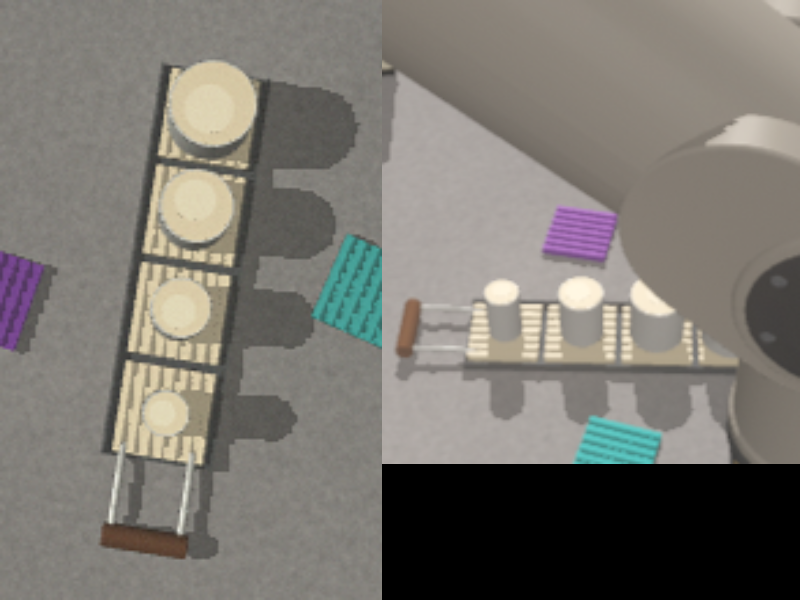

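The final view shows all four rings upright and in order, 34, 44, 54 and 64 mm from the handle outward. Clean readings put them within about 2 mm of centre; the other blobs merged with the cream tiles or were hidden by the arm, but those rings look centred too. I never gripped or came close to the empty ring.

```bash
python3 -c "
from cell import robot
print(robot.hand_in())"
```

```text
the job is handed in; nothing more can be done
None
```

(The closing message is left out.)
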